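Clamp the thinner tin and take off its safety cap

TASK

The paint-thinner tin stands loose in the bench clamp: turn the clamp's red knob until the red pointer stands at the green mark, so that the tin is held. Then grip the tin's white push-and-turn safety cap, press it down, twist it anticlockwise until it is free, and lift it straight up. Finish while still holding the cap level, about 8 cm clear above the tin's neck, with the tin still upright in the clamp, the pointer at the mark and the other things on the bench left where they were.

Things in the scene. Friction and masses are not known exactly. Their poses are not given: they have to be found in the camera images.
- stand: Bench clamp, fixed; grey base plate 160 x 240 x 12 mm. Origin: underside of the plate, z up. Along its y axis: blue gear column with the knob at -90 mm, aluminium jaw with sprung rubber pad, the tin at +70 mm, blue fence at +97 mm. The white scale strip lies beside the jaw at x = +62 mm, top 56 mm above the table. Only knob, tin and cap rise above 90 mm.
- knob (a joint): Angle of the red clamp knob (rad, 0 to 4.0), growing clockwise seen from above. Each rad drives jaw and pointer 9 mm towards the tin; it needs 1.2 to 2.5 rad in all, so regrasp, and stays where it is left. The pad meets the tin 6 mm before the mark, then yields (0.8 N per mm). Turning takes less than 0.15 N m.
- knob_grip (a point): Point on the knob's upright axis at mid height of its grip bar, 113 mm above the table. The red bar is 46 mm long along this point's x, 14 mm thick along its y and 26 mm tall (99 to 125 mm above the table): pinch it across its thickness from above. It turns with the knob.
- pointer (a point): Tip of the red pointer (a bar 5 mm wide, on the jaw) above the middle of the scale strip. It moves only along the stand's y axis.
- mark (a point): Middle of the green mark line (5 mm wide, across the white scale strip). Axes as the stand's; the pointer is aligned when it has the same y in this frame. Black ticks lie every 8 mm either side.
- tin: Rectangular thinner tin, 64 x 40 x 100 mm (its x, y, z), yellow with a red panel, 0.35 to 0.65 kg, loose on the clamp's plate against the fence. Origin: centre of its underside, 12 mm above the table. A white neck, 26 mm across and 20 mm tall, stands on the middle of its top, with two bayonet hooks and the sprung liner.
- cap: Ribbed white safety cap, 46 mm across, 26 mm tall, 30 g, loose, red stripe on top along its x. Origin: centre of its lower rim; z up. Locked, its rim is 108 mm above the tin's underside (only 8 mm above the tin's top: keep the fingertips above the rim, or they strike the tin when pressing), its top 146 mm above the table, its x along the tin's. Pinch its sides firmly (40 N), any yaw. See neck.
- liner (a joint): How far the sprung liner is pushed down by the cap (m): 0 with the cap locked, 0.0035 or more when pressed enough to turn, 0.007 at the hard stop, -0.002 with the cap off. Pressing takes 5 N at first, 9 N at 4 mm, 12 N at the stop.
- red_jar: Bystander: paint jar with red lid, 48 mm across, 55 mm tall, beside the clamp; origin at the centre of its underside.
- blue_jar: Bystander: paint jar with blue lid, 48 mm across, 55 mm tall, beyond the fence; origin at the centre of its underside.
- palette_cup: Bystander: steel palette cup, 56 mm across, 30 mm tall, beside the clamp; origin at the centre of its underside.
- brush_jar: Bystander: glass jar 80 mm across, 100 mm tall, full of brushes that stand 0.22 m high; origin at the centre of its underside.
- palette_knife: Bystander: palette knife lying on the table.
- wash_brush: Bystander: large brush lying on the table.
- rinse_mug: Bystander: blue mug, 80 mm across, 90 mm tall; origin at the centre of its underside.
- neck (a point): Middle of the neck's top, 120 mm above the tin's underside. The cap's two inner lugs are caught in the neck's hooks: pushed down 4 to 6.5 mm and held down, the cap turns anticlockwise seen from above; after about 0.95 rad it is clear of the hooks and lifts off freely (clear from 1.0 to 2.2 rad). Not pressed, or turned clockwise, it is blocked.
Mind the look-alikes: they are no part of the job. Leave any yellow look-alike of the cap alone. What is shaped like the tin but pink is not meant.

How it is judged:
On the way, in this order (a step that is already met when the one before it is completed fails the run):
1. the pointer stands at the mark (within 2.5 mm) with the cap still locked on the tin (y of pointer in the frame of mark between -0.0025 and 0.0025 m and angle between the x axis of cap and the x axis of tin, either way round below 0.3 rad and z of cap in the frame of tin below 0.113 m), for 0.2 s.
2. the cap is pressed down by the fingers, the liner in by 3 mm or more (value of joint liner above 0.003 m and contact force between the fingers and cap above 1 N), for 0.05 s.
3. the cap is twisted free (turned 0.85 rad or more) while still on the neck (angle between the x axis of cap and the x axis of tin, either way round above 0.85 rad and z of cap in the frame of tin below 0.118 m), for 0.05 s.
At the end, for the whole second after the job is handed in: The fingers hold the cap still and level (within 0.3 rad) over the tin (within 30 mm sideways), its rim 40 to 130 mm above the neck's top, clear of the tin; the tin stands upright where it was (12 mm) in the clamp and the pointer is within 2.5 mm of the mark (z of cap in the frame of tin between 0.16 and 0.25 m and horizontal distance between cap and tin below 0.03 m and angle between cap's own z axis and vertical below 0.3 rad and contact force between the fingers and cap above 1 N and contact force between cap and tin below 0.05 N and linear speed of cap below 0.03 m/s and y of pointer in the frame of mark between -0.0025 and 0.0025 m and angle between tin's own z axis and vertical below 0.06 rad and distance of tin from where it was at the start of the episode below 0.012 m); the arm keeps its last pose, push and grip.
It fails at once if the tin is lifted or tipped out of the clamp (distance of tin from where it was at the start of the episode above 0.02 m or angle between tin's own z axis and vertical above 0.15 rad).
It fails at once if a bystander is moved (distance of any of red_jar, blue_jar, palette_cup, brush_jar, palette_knife, wash_brush, rinse_mug from where it was at the start of the episode above 0.03 m).
It also fails if it takes over 72 s, if anything falls off the work surface, if the arm or the gripper's body presses on something with over 40 N, if the wrist force passes 120 N, or if a joint passes its speed limit or range.

ROBOT

A 6-joint arm with a two-finger parallel gripper is mounted at the origin on the work surface. World frame = base frame: x ahead of the robot, y to its left, z up, the work surface at z = 0. Lengths are in m, angles in rad, forces in N, time in s.
With the tool pointing down it reaches from about 0.325 to 0.9 m from the base axis. Payload 6.1 kg.
Tool frame: the origin (TCP) lies at the very end of the fingers, on their centre line; the grasp point (between the pads) lies 19 mm behind it; z points along the fingers, y is the line along which they close (so a half turn about z gives the same grasp; the last joint's range is limited). The gripper opens to 87 mm and grips with 3 to 60 N. Pads are 19 mm wide; open, the fingers measure 117 mm over their backs; the gripper's body (75 mm by 190 mm) begins 51 mm behind the grasp point.
Start: joints at [-1.371, 0.22, 1.526, -0, 1.395, -0.126], TCP at [0.2, -0.592, 0.223] pointing down, gripper open.
Joint ranges: [-2.98, 2.98], [-0.91, 2.08], [0.09, 2.57], [-1.24, 4.39], [0.2, 2.65], [-2.68, 2.68]. Speed limits (rad/s): [2.57, 2.57, 3.01, 3.14, 3.14, 3.14].

INTERFACE

Orientations are given as a unit quaternion [x, y, z, w].
In Python, from rig import robot gives the robot as it stands.
- The arm moves only by the shell command python3 -m jog 'ROWS' [FORCE]. ROWS is one flat JSON list of numbers that holds 1 to 8 rows one after another, with no inner brackets; each row has 7 numbers: dx, dy, dz in a scale on which 1.0 is 1 m, then a rotation vector rx, ry, rz in shares of 2 pi rad (1.0 is 2 pi rad), then the finger opening in m; each row is the pose to reach, as a shift and turn from the pose commanded when the command began, along the tool's axes at that moment; what a row does not reach only later rows make up. A row lasts 1/10 s, in which the tool goes at most 0.05 m and 0.15 rad, less where a joint would pass 70% of its speed; a pose out of reach is approached as far as the arm can. The fingers move at their own pace and stop on an object; FORCE is the grip in N (left out, the last holds). Time passes only in rows, so rows that do not move let the fingers close. It prints the time, the measured TCP pose, the force, the opening and the grip force at its end. A shift or turn number past 1, either way, is cut back to 1. Input that does not fit is refused with a message, and nothing moves.
- robot.observe(): the state, without advancing time (a new reading comes with each control period).
- robot.grab_frame(name): name is "side" or "top"; returns a dict with "color" (384x512x3 uint8, red, green, blue), "fx", "fy", "cx", "cy" (pixels), "k1" (the pictures are not rectified: a ray, as slopes to the right and down, at radius r is drawn at 1 + k1 r^2 times it, then the intrinsics apply), "position" and "rotation" of the camera in the world. Camera axes: x right, y up, looking along -z (the intrinsics and any distortion apply to the point x, -y, -z); pixel columns grow to the right and rows downward; lengths in m; the calibration is good to about 2 mm. A picture is of the moment at which its call begins. There is no depth.
- robot.hand_in(): hands the job in; it is judged then, once.
Trained networks look in the newest picture that a camera, given by its name, has taken for a name from the list of things; names that differ only in an ending like _2 or _b are one class to them, and where a whole thing is asked for, a point or a joint stands for the part that bears it (a point fixed in the world has none). Each returns a list of dicts, best first, with "score" (0 to 1); they miss things now and then, are a little off and sometimes report something else, mostly with a low value. They report only what shows in the picture. A call takes as long as a camera call. They do not tell look-alikes from the thing itself.
- robot.recognise(camera, name): "bbox" ([left, top, right, bottom] in pixels, round what is visible of it).
- robot.mark_of(camera, name): "uv" ([column, row] in pixels: a listed point, or the origin of a listed thing).
The state is a dict: "time_s": time; "joint_pos": joint angles; "qd": joint speeds; "effort": joint torques, N m; "ee_pos": TCP position; "orientation": TCP orientation; "wrist_force": force on the tool from outside, world axes, zero at the start; "moment": the same for the moment, N m; "finger_gap": finger opening in m; "finger_force": force on a finger pad.
Only numpy, scipy, OpenCV 4.12 (cv2) and the standard library are available. Lean on these libraries where they do the work, as an engineer would, in place of code of your own. Each camera call takes 0.05 s, during which the arm holds its last target. There are 200 camera calls.

## Working session

There is one attempt and no reset: what is moved stays moved. The work goes in short steps, Python scripts to look and compute and a shell command to move; the robot and the scene stay as the last step left them, time stands still between calls to the robot, and variables do not carry over. Pictures are saved under pics/ and viewed, at most 10 in all, crops included, and the job is handed in when it is done.

```bash
mkdir -p pics; ls; cat > h.py <<'E'
import numpy as np, cv2
from rig import robot
from scipy.spatial.transform import Rotation as R
def rot(f):
    r=np.array(f["rotation"],float)
    return r if r.shape==(3,3) else R.from_quat(r).as_matrix()
def snap(n,fn=None):
    f=robot.grab_frame(n)
    if fn: cv2.imwrite(fn,f["color"][:,:,::-1])
    return f
def ray(f,uv):
    d=np.array([(uv[0]-f["cx"])/f["fx"],(uv[1]-f["cy"])/f["fy"]]);s=d.copy()
    for _ in range(30): s=d/(1+f["k1"]*(s@s))
    return np.array(f["position"]),rot(f)@np.array([s[0],-s[1],-1])
def atz(f,uv,z):
    p,d=ray(f,uv);return p+d*(z-p[2])/d[2]
def proj(f,P):
    c=rot(f).T@(np.array(P)-f["position"]);s=np.array([c[0],-c[1]])/-c[2]
    s=s*(1+f["k1"]*(s@s));return np.array([s[0]*f["fx"]+f["cx"],s[1]*f["fy"]+f["cy"]])
def tri(f,a,g,b):
    p,d=ray(f,a);q,e=ray(g,b);t=np.linalg.lstsq(np.c_[d,-e],q-p,rcond=None)[0]
    return (p+d*t[0]+q+e*t[1])/2,np.linalg.norm(p+d*t[0]-q-e*t[1])
E
python3 - <<'E'
from h import *
np.set_printoptions(precision=3,suppress=True)
fs={}
for n in("side","top"):
    f=fs[n]=snap(n,f"pics/{n}0.png");print(n,f["position"],f["fx"],f["k1"],rot(f)[:,2])
    for k in("knob_grip","pointer","mark","tin","cap","neck"):
        print(k,[(np.round(d["uv"],1).tolist(),round(d["score"],2)) for d in robot.mark_of(n,k)[:3]])
print(robot.observe())
E
```

```text
pics
side [0.213 0.656 0.894] 390.810991106131 -0.12549688609878557 [-0.32   0.605  0.729]
knob_grip [([251.7, 151.5], 0.52)]
pointer [([224.6, 189.9], 0.47)]
mark [([228.1, 194.2], 0.85)]
tin [([245.2, 215.0], 0.7), ([299.0, 229.9], 0.58), ([249.2, 151.9], 0.28)]
cap [([242.9, 189.6], 0.85), ([208.7, 252.6], 0.63)]
neck [([311.5, 204.1], 0.83), ([239.1, 191.9], 0.79), ([227.4, 189.7], 0.41)]
top [0.37  0.019 1.411] 383.4267567439648 -0.08165913749874923 [-0.143  0.012  0.99 ]
knob_grip [([293.8, 167.4], 0.41)]
pointer [([263.1, 165.7], 0.63)]
mark [([254.0, 164.2], 0.62)]
tin [([246.2, 186.3], 0.62), ([262.0, 232.1], 0.52)]
cap [([206.9, 179.1], 0.65), ([246.7, 184.3], 0.51)]
neck [([259.2, 234.2], 0.7), ([365.4, 240.6], 0.69), ([247.1, 180.0], 0.49)]
{'time_s': 0.7, 'joint_pos': array([-1.371,  0.22 ,  1.526,  0.   ,  1.395, -0.126]), 'qd': array([-0.001, -0.001,  0.   ,  0.002,  0.   ,  0.002]), 'effort': array([  0.001, -49.44 , -38.762,   0.07 ,   0.047,  -0.   ]), 'ee_pos': array([ 0.2  , -0.592,  0.223]), 'orientation': array([0.987, 0.162, 0.   , 0.   ]), 'wrist_force': array([ 0.532, -0.372,  0.776]), 'moment': array([ 0.047,  0.014, -0.012]), 'finger_force': 0.0, 'finger_gap': 0.08701692573849172}
```

```bash
python3 - <<'E'
import cv2
a=cv2.imread("pics/side0.png")[110:290,150:390];b=cv2.imread("pics/top0.png")[110:290,170:410]
cv2.imwrite("pics/c0.png",cv2.vconcat([cv2.resize(x,(720,540),interpolation=2)[:300*2] for x in(a,)]))
cv2.imwrite("pics/c1.png",cv2.resize(b,(720,540),interpolation=2))
E
```

```text
(no output)
```

View pics/c0.png

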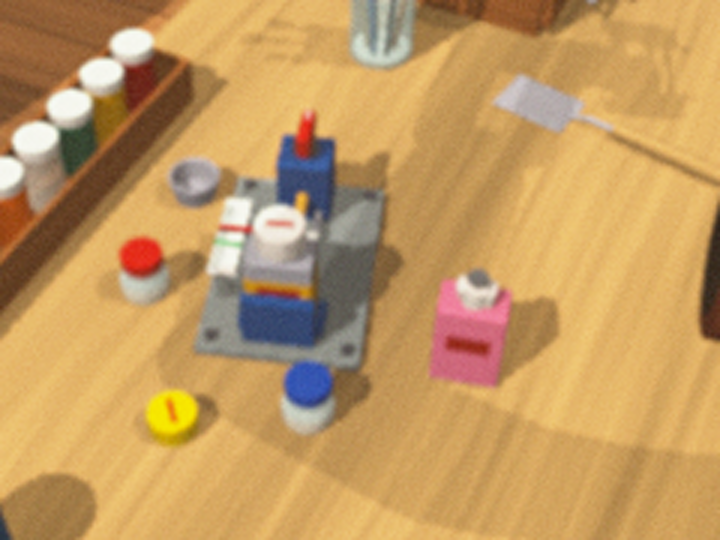

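View pics/c1.png

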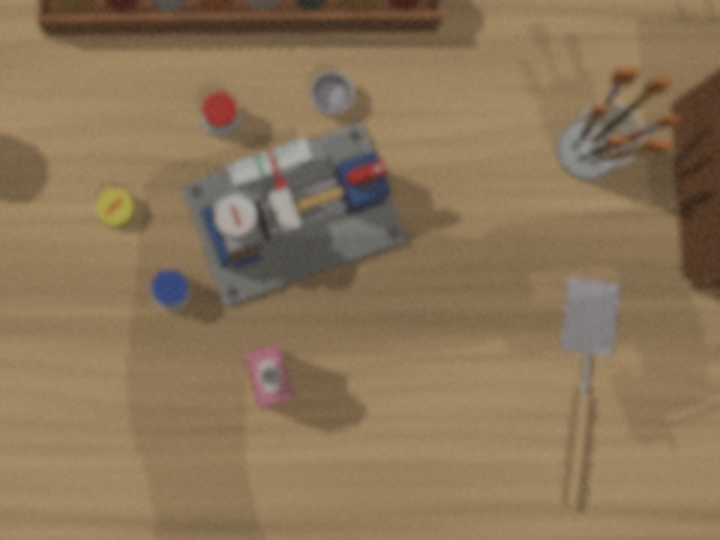

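Side crop (scale 3, offset 150,110): the white cap on the yellow/red tin is at side px (243,185). The look-alikes are the yellow cap at (207,250) and the pink tin at (307,220). The knob is at (252,153), and the pointer (red) and green mark are on the strip near (228,188). In the top view the cap is at (249,182), the knob at (292,168), the yellow cap at (208,179) and the pink tin at (260,235). I choose the white cap in the clamp and the red knob bar on the blue column.

```bash
python3 - <<'E'
from h import *
np.set_printoptions(precision=4,suppress=True)
F={n:snap(n) for n in("side","top")}
t=F["top"];s=F["side"]
o=lambda x,y:(170+x/3,110+y/3)
C=[atz(t,o(*c),.012)[:2] for c in((187,189),(360,126),(407,240),(229,304))]
print("plate",C,[np.linalg.norm(C[i]-C[i-1]) for i in range(4)],np.mean(C,0))
def blobs(f,kind,box):
    h=cv2.cvtColor(f["color"],cv2.COLOR_RGB2HSV).astype(int);H,S,V=h[...,0],h[...,1],h[...,2]
    m={"red":((H<7)|(H>172))&(S>140)&(V>90),"green":(H>40)&(H<85)&(S>70)}[kind]
    k=np.zeros_like(m);k[box[1]:box[3],box[0]:box[2]]=1
    n,l,st,c=cv2.connectedComponentsWithStats((m&k).astype(np.uint8))
    for i in range(1,n):
        if st[i,4]>3:
            p=np.argwhere(l==i)[:,::-1].astype(float);w,v=np.linalg.eigh(np.cov((p-p.mean(0)).T))
            print(kind,st[i],c[i],"dir",v[:,1],"len",4*np.sqrt(w))
print("top");blobs(t,"red",(230,140,310,200));blobs(t,"green",(230,140,310,200))
print("side");blobs(s,"red",(200,140,270,220));blobs(s,"green",(200,140,270,220))
for n in ("top","side"):
  for k in("knob","cap","tin"): print(n,k,[(np.round(d["bbox"],1),round(d["score"],2)) for d in robot.recognise(n,k)[:3]])
E
```

```text
plate [array([0.63  , 0.0869]), array([ 0.7077, -0.1292]), array([ 0.5634, -0.1835]), array([0.4871, 0.0363])] [np.float64(0.15159713163789645), np.float64(0.22964880409830413), np.float64(0.1542019064224013), np.float64(0.23265285997764926)] [ 0.597  -0.0474]
top
red [238 141  10  11  89] [242.7079 145.8764] dir [0.3388 0.9409] len [10.2744 11.1473]
red [286 166   9   5  31] [290. 168.] dir [-0.9742  0.2258] len [4.644  8.9312]
side
red [249 148   6  14  56] [251.3214 155.4107] dir [-0.1651  0.9863] len [ 5.1707 14.9069]
red [200 190   4  11  33] [201.1515 195.3333] dir [0.0305 0.9995] len [ 4.1261 10.9892]
red [237 207   7   1   7] [240. 207.] dir [1. 0.] len [0.    8.641]
red [245 208   4   1   4] [246.5 208. ] dir [1. 0.] len [0.    5.164]
top knob [(array([287.8, 164.9, 296.9, 176.2]), 0.45)]
top cap [(array([243.6, 177.1, 254. , 189.2]), 0.68), (array([202.8, 173.6, 213.3, 185.6]), 0.54), (array([271.6, 136.6, 286.7, 150.8]), 0.53)]
top tin [(array([255.7, 225.6, 267.7, 245.6]), 0.58), (array([240.2, 176.2, 258. , 197.4]), 0.52)]
side knob [(array([246.4, 148.1, 255.6, 162.2]), 0.46)]
side cap [(array([232.2, 177.3, 251.9, 197.2]), 0.72), (array([199.2, 241.9, 216.7, 258.5]), 0.6)]
side tin [(array([234. , 189.6, 256.4, 209.9]), 0.76)]
```

```bash
cat > ov.py <<'E'
from h import *
from scipy.optimize import least_squares
P0=(.597,-.0474,.343)
def S(p,x,y,z):
    c,s=np.cos(p[2]),np.sin(p[2]);return np.array([p[0]+c*x-s*y,p[1]+s*x+c*y,z])
def overlay(f,p,kb,fn,box,k=8):
    x0,y0,x1,y1=box
    im=cv2.resize(f["color"][y0:y1,x0:x1,::-1],None,fx=k,fy=k,interpolation=cv2.INTER_CUBIC)
    def poly(L,col):
        q=np.array([(proj(f,S(p,*a))-(x0,y0)+.5)*k for a in L]).astype(int);cv2.polylines(im,[q],True,col,1)
    poly([(a,b,.012) for a,b in((-.08,-.12),(.08,-.12),(.08,.12),(-.08,.12))],(0,255,0))
    poly([(.023*np.cos(t),.07+.023*np.sin(t),.146) for t in np.linspace(0,6.28,30)],(255,0,255))
    poly([(a,.07+b,.112) for a,b in((-.032,-.02),(.032,-.02),(.032,.02),(-.032,.02))],(0,255,255))
    c,s=np.cos(kb),np.sin(kb)
    poly([(c*a-s*b,-.09+s*a+c*b,.125) for a,b in((-.023,-.007),(.023,-.007),(.023,.007),(-.023,.007))],(255,255,0))
    cv2.imwrite(fn,im)
E
python3 - <<'E'
from ov import *
np.set_printoptions(precision=4,suppress=True)
F={n:snap(n) for n in("side","top")}
o=lambda x,y:np.array((170+x/3-.33,110+y/3-.33)); q=lambda x,y:np.array((150+x/3-.33,110+y/3-.33))
obs=[("top",(-.08,-.12,.012),o(407,240)),("top",(.08,-.12,.012),o(360,126)),("top",(.08,.12,.012),o(187,189)),("top",(-.08,.12,.012),o(229,304)),
("top",(0,.07,.146),o(236,215)),("top",(0,-.09,.122),o(366,175)),
("side",(0,.07,.146),q(280,224)),("side",(0,-.09,.113),np.array((251,155.))),
("side",(.08,.12,.012),q(197,350)),("side",(-.08,.12,.012),q(358,365)),("side",(-.08,-.12,.012),q(385,192))]
fun=lambda p:np.concatenate([proj(F[n],S(p,*a))-u for n,a,u in obs])
r=least_squares(fun,P0,loss="soft_l1");print(r.x);print(fun(r.x).reshape(-1,2))
p=r.x;print("knob",S(p,0,-.09,.113),"tin",S(p,0,.07,.112));np.save("p.npy",p)
overlay(F["top"],p,1.57,"pics/o1.png",(225,145,310,215))
overlay(F["side"],p,1.57,"pics/o2.png",(205,140,285,240),6)
E
```

```text
[ 0.5991 -0.0418  0.3425]
[[-0.1596  0.1561]
 [-0.0496 -1.4997]
 [-2.6967 -0.7487]
 [-1.872   1.3425]
 [ 0.8652  0.1637]
 [ 1.349  -1.2976]
 [ 0.4416 -0.2748]
 [ 0.8882 -1.0224]
 [-1.1225  0.1574]
 [ 0.8469  1.1886]
 [-0.0956 -0.1046]]
knob [ 0.6293 -0.1265  0.113 ] tin [0.5756 0.0242 0.112 ]
```

View pics/o1.png

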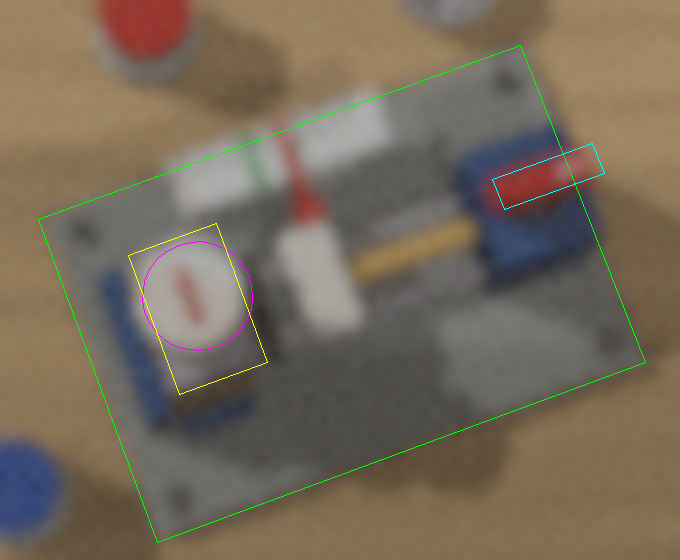

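View pics/o2.png

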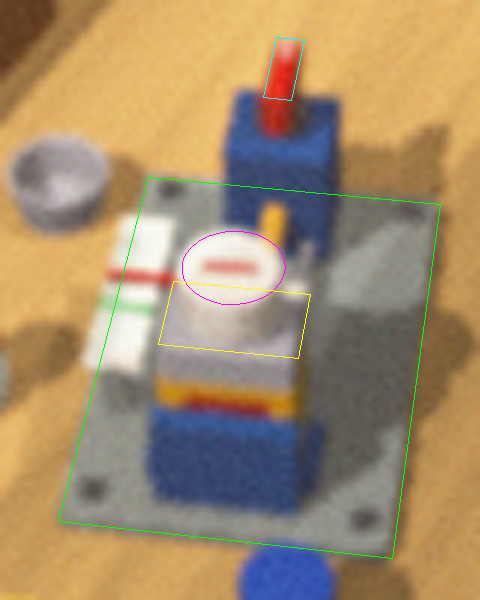

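Both views agree. The knob bar lies along the stand's y, and the pointer (o1: 286,150) is about 36 overlay px, or roughly 16 mm, short of the green mark (253,161). Next I refine these numerically.

The rows are not in the units I measure in: turns go in shares of 2 pi rad. I convert before sending: -1.588 rad / 6.2832 = -0.2527.

```bash
cat > meas.py <<'E'
from ov import *
from scipy.optimize import minimize
def redness(f):
    c=f["color"].astype(float);return np.clip((c[...,0]-np.maximum(c[...,1],c[...,2]))/110,0,1)
def knob(F,x0):
    def ren(f,x,y,a):
        c,s=np.cos(a),np.sin(a)
        q=np.array([proj(f,(x+c*u-s*v,y+s*u+c*v,z)) for u in(-.023,.023) for v in(-.007,.007) for z in(.099,.125)])
        K=8;m=np.zeros((40*K,40*K),np.uint8);o=np.round(proj(f,(x0[0],x0[1],.113))).astype(int)-20
        cv2.fillConvexPoly(m,cv2.convexHull(np.round((q-o+.5)*K).astype(np.int32)),255)
        m=cv2.resize(m,(40,40),interpolation=cv2.INTER_AREA)/255.
        return cv2.GaussianBlur(m,(0,0),.8),o
    def cost(v):
        e=0
        for f in F.values():
            m,o=ren(f,*v);r=redness(f)[o[1]:o[1]+40,o[0]:o[0]+40].copy()
            yy,xx=np.mgrid[:40,:40];r[(xx-20)**2+(yy-20)**2>225]=0
            e+=((m-r)**2).sum()
        return e
    best=min((minimize(cost,(x0[0],x0[1],a),method="Nelder-Mead",options=dict(initial_simplex=[(x0[0]+i,x0[1]+j,a+k) for i,j,k in((0,0,0),(.005,0,0),(0,.005,0),(0,0,.2))])) for a in(x0[2]-.15,x0[2]+.15)),key=lambda r:r.fun)
    return best.x,best.fun
def gap(f,p,half=.007):
    "pointer minus mark along stand y (m), top of strip z=.056"
    ys=np.arange(-.075,.075,.0005);P=np.zeros((len(ys),3))
    c=f["color"].astype(np.float32)
    for xs in np.linspace(.062-half,.062+half,9):
        uv=np.array([proj(f,S(p,xs,y,.056)) for y in ys],np.float32)
        P+=cv2.remap(c,uv[:,:1],uv[:,1:],cv2.INTER_LINEAR)[:,0]/9
    r=P[:,0]-np.maximum(P[:,1],P[:,2]);g=P[:,1]-np.maximum(P[:,0],P[:,2])
    def cen(w):
        i=w.argmax();k=slice(max(i-16,0),i+17);v=np.clip(w[k]-.3*w.max(),0,None);return (v*ys[k]).sum()/v.sum(),w.max()
    return cen(r),cen(g),cen(r)[0]-cen(g)[0]
E
python3 - <<'E'
from meas import *
np.set_printoptions(precision=4,suppress=True)
F={n:snap(n) for n in("side","top")};p=np.load("p.npy")
print(knob(F,(.629,-.1265,1.913)))
for n in F: print(n,knob({n:F[n]},(.629,-.1265,1.913)),gap(F[n],p))
print(tri(F["top"],(248.25,181),F["side"],(243.7,183.7)))
for z,u in((.138,None),):
  for n,k in(("top",(248.25,181)),("side",(243.7,183.7))): print(atz(F[n],k,.146))
for k in("brush_jar","red_jar","palette_cup"):
  m=robot.mark_of("top",k);print(k,[atz(F["top"],d["uv"],0) for d in m[:1]])
E
python3 -m jog '[0.555, -0.304, 0, 0, 0, -0.2527, 0.087, 0.555, -0.304, 0, 0, 0, -0.2527, 0.087, 0.555, -0.304, 0, 0, 0, -0.2527, 0.087, 0.555, -0.304, 0, 0, 0, -0.2527, 0.087, 0.555, -0.304, 0, 0, 0, -0.2527, 0.087, 0.555, -0.304, 0, 0, 0, -0.2527, 0.087, 0.555, -0.304, 0, 0, 0, -0.2527, 0.087, 0.555, -0.304, 0, 0, 0, -0.2527, 0.087]' 30
```

```text
(array([ 0.6321, -0.1291,  1.8865]), np.float64(84.52480308867592))
side (array([ 0.6329, -0.1302,  1.8651]), np.float64(64.5353492381425)) ((np.float64(-0.003643112790975149), np.float64(94.20312595367432)), (np.float64(0.01759145589433327), np.float64(37.48220252990723)), np.float64(-0.02123456868530842))
top (array([ 0.6303, -0.1255,  1.959 ]), np.float64(17.883480449400565)) ((np.float64(0.004227119466048781), np.float64(37.361111640930176)), (np.float64(0.021038952174250496), np.float64(18.662760734558105)), np.float64(-0.016811832708201715))
(array([0.5751, 0.0267, 0.1504]), np.float64(0.0031833532394599773))
[0.5773 0.0273 0.146 ]
[0.5756 0.0227 0.146 ]
brush_jar [array([ 0.6771, -0.4166,  0.    ])]
red_jar [array([0.6007, 0.046 , 0.    ])]
palette_cup [array([ 0.7369, -0.0996,  0.    ])]
time_s: 2.25
ee_pos: [0.4721, -0.2961, 0.2229]
orientation: [0.721, 0.693, 0.0, 0.0]
wrist_force: [0.3, -0.9, 0.1]
finger_gap: 0.0872
finger_force: 0.0
```

Converted, -0.37 rad / 6.2832 = -0.0589.

```bash
python3 -m jog '[0.174, 0.152, 0, 0, 0, -0.0589, 0.087, 0.174, 0.152, 0, 0, 0, -0.0589, 0.087, 0.174, 0.152, 0, 0, 0, -0.0589, 0.087, 0.174, 0.152, 0, 0, 0, -0.0589, 0.087, 0.174, 0.152, 0, 0, 0, -0.0589, 0.087, 0.174, 0.152, 0.05, 0, 0, -0.0589, 0.087, 0.174, 0.152, 0.05, 0, 0, -0.0589, 0.087]'; python3 - <<'E'
from ov import *
f=snap("side","pics/s2.png")
im=cv2.imread("pics/s2.png")[90:240,170:370];cv2.imwrite("pics/s2c.png",cv2.resize(im,None,fx=4,fy=4))
print(robot.observe()["joint_pos"])
E
```

```text
time_s: 2.95
ee_pos: [0.627, -0.1282, 0.1655]
orientation: [0.582, 0.813, -0.002, -0.006]
wrist_force: [-1.7, 0.8, -0.7]
finger_gap: 0.0868
finger_force: 0.0
[-3.26059604e-01  3.05398339e-01  1.52758530e+00 -2.32038865e-04
  1.31744538e+00 -6.52024492e-01]
```

View pics/s2c.png

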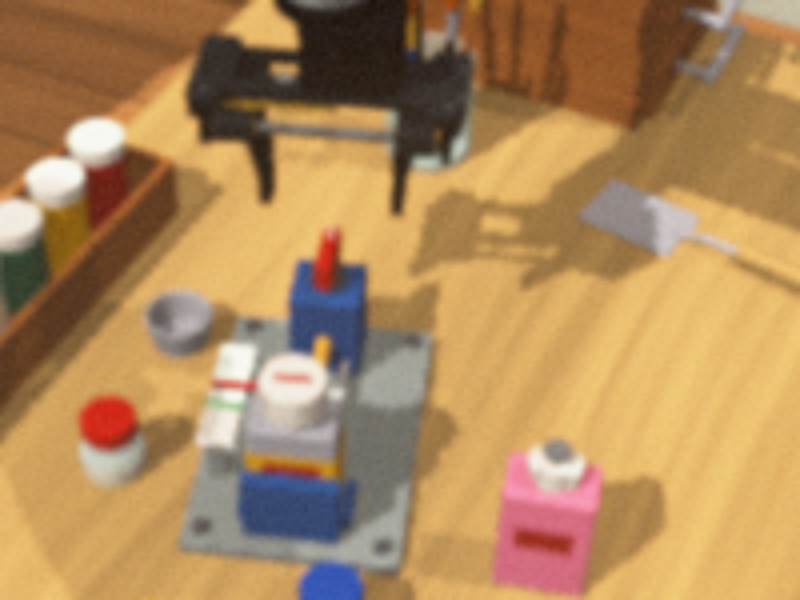

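The side view shows the fingers (266,200) and (398,212) straddling the knob bar at (328,255), lined up with it. I descend and pinch.

```bash
python3 -m jog '[0, 0, 0.04, 0, 0, 0, 0.087, 0, 0, 0.075, 0, 0, 0, 0.06, 0, 0, 0.075, 0, 0, 0, 0.04, 0, 0, 0.075, 0, 0, 0, 0.04]' 20; python3 -m jog '[0, 0, 0, 0, 0, 0, 0.01, 0, 0, 0, 0, 0, 0, 0.01, 0, 0, 0, 0, 0, 0, 0.01, 0, 0, 0, 0, 0, 0, 0.01, 0, 0, 0, 0, 0, 0, 0.01]' 20
```

```text
time_s: 3.4
ee_pos: [0.6308, -0.1316, 0.0992]
orientation: [0.584, 0.812, 0.0, 0.0]
wrist_force: [0.9, -0.3, 0.8]
finger_gap: 0.0707
finger_force: 0.0
time_s: 3.9
ee_pos: [0.6307, -0.1308, 0.098]
orientation: [0.583, 0.812, 0.0, 0.0]
wrist_force: [-0.2, 0.5, -0.7]
finger_gap: 0.0309
finger_force: 0.0
```

```bash
python3 -m jog '[0, 0, 0, 0, 0, 0, 0, 0, 0, 0, 0, 0, 0, 0, 0, 0, 0, 0, 0, 0, 0, 0, 0, 0, 0, 0, 0, 0, 0, 0, 0, 0, 0, 0, 0, 0, 0, 0, 0, 0, 0, 0]' 20; python3 -c "
from rig import robot;o=robot.observe();print(o['moment'],o['wrist_force'],o['joint_pos'][5])"
```

```text
time_s: 4.5
ee_pos: [0.6313, -0.1306, 0.0979]
orientation: [0.583, 0.812, 0.001, 0.001]
wrist_force: [4.6, 1.4, 0.1]
finger_gap: 0.0263
finger_force: 20.0
[ 0.35934354 -1.03966225 -0.01428413] [4.62061846 1.38814578 0.14113577] -0.6518624559337267
```

```bash
python3 -m jog '[0, 0, 0, 0, 0, 0, 0.04, 0, 0, 0, 0, 0, 0, 0.04, 0, 0, -0.006, 0, 0, 0, 0.04, 0, 0, -0.006, 0, 0, 0, 0.04, 0, 0, -0.006, 0, 0, 0, 0, 0, 0, -0.006, 0, 0, 0, 0, 0, 0, -0.006, 0, 0, 0, 0, 0, 0, -0.006, 0, 0, 0, 0]' 20;python3 -m jog '[0, 0, 0, 0, 0, 0, 0, 0, 0, 0, 0, 0, 0, 0, 0, 0, 0, 0, 0, 0, 0]' 20; python3 -c "
from rig import robot;o=robot.observe();print(o['moment'],o['wrist_force'],o['joint_pos'][5])"
```

```text
time_s: 5.3
ee_pos: [0.6305, -0.1308, 0.1034]
orientation: [0.583, 0.812, -0.0, -0.0]
wrist_force: [0.9, 0.2, 0.8]
finger_gap: 0.0155
finger_force: 2.1
time_s: 5.6
ee_pos: [0.6313, -0.1305, 0.1035]
orientation: [0.583, 0.812, 0.001, 0.001]
wrist_force: [5.9, 0.9, -3.5]
finger_gap: 0.0138
finger_force: 20.0
[ 0.18209087 -0.95353252 -0.04994262] [ 5.94933563  0.85645735 -3.51160909] -0.6518371926616365
```

Converted, 0.15 rad / 6.2832 = 0.0239.

```bash
python3 -m jog '[0, 0.001, 0, 0, 0, 0.0239, 0, 0, 0.001, 0, 0, 0, 0.0477, 0, 0, 0.001, 0, 0, 0, 0.0716, 0, 0, 0.001, 0, 0, 0, 0.0955, 0, 0, 0.001, 0, 0, 0, 0.1194, 0, 0, 0.001, 0, 0, 0, 0.1432, 0, 0, 0.001, 0, 0, 0, 0.1592, 0, 0, 0.001, 0, 0, 0, 0.1592, 0]' 25; cat > g.py <<'E'
from meas import *
np.set_printoptions(precision=4,suppress=True)
p=np.load("p.npy")
for n in("top","side"):
    F={n:snap(n)};print(n,np.array([np.ravel(gap(F[n],p,h)[:2]).tolist()+[gap(F[n],p,h)[2]] for h in(.003,.007)]))
o=robot.observe();print(o['moment'],o['wrist_force'],o['joint_pos'][5])
E
python3 g.py
```

```text
time_s: 6.4
ee_pos: [0.6254, -0.1294, 0.1034]
orientation: [0.902, 0.432, -0.006, -0.004]
wrist_force: [-22.4, 3.5, 15.1]
finger_gap: 0.0135
finger_force: 25.0
top [[ 0.0125 41.3682  0.0222  8.2678 -0.0097]
 [ 0.0125 40.3019  0.0222  7.5691 -0.0096]]
side [[ 0.0047 96.1155  0.018  24.5123 -0.0133]
 [ 0.0047 95.656   0.0178 26.221  -0.0132]]
[ 0.7674  3.708  -0.0254] [-22.421    3.7638  16.2408] 0.34901881931558554
```

Converted, 0.75 rad / 6.2832 = 0.1194.

```bash
python3 -m jog '[-0.001, -0.005, 0, 0, 0, 0, 0, -0.001, -0.005, 0, 0, 0, 0.0239, 0, -0.001, -0.005, 0, 0, 0, 0.0477, 0, -0.001, -0.005, 0, 0, 0, 0.0716, 0, -0.001, -0.005, 0, 0, 0, 0.0955, 0, -0.001, -0.005, 0, 0, 0, 0.1194, 0, -0.001, -0.005, 0, 0, 0, 0.1194, 0, -0.001, -0.005, 0, 0, 0, 0.1194, 0]';python3 g.py
```

```text
time_s: 7.3
ee_pos: [0.6229, -0.1252, 0.1034]
orientation: [0.997, 0.073, -0.005, -0.003]
wrist_force: [-15.0, 9.0, 12.4]
finger_gap: 0.0141
finger_force: 25.0
top [[ 0.02   38.0768     nan -0.3284     nan]
 [ 0.02   40.3234     nan -0.7853     nan]]
side [[ 0.0115 92.0862  0.0215  0.7064 -0.01  ]
 [ 0.0114 92.6512  0.0213  1.7312 -0.01  ]]
[1.7094 2.4091 0.02  ] [-14.6945  10.2223  12.1767] 1.1001133798734877meas.py:31: RuntimeWarning: invalid value encountered in scalar divide
  i=w.argmax();k=slice(max(i-16,0),i+17);v=np.clip(w[k]-.3*w.max(),0,None);return (v*ys[k]).sum()/v.sum(),w.max()
```

Converted, 0.1 rad / 6.2832 = 0.0159.

```bash
python3 -m jog '[0, 0, 0, 0, 0, 0.0159, 0, 0, 0, 0, 0, 0, 0.0159, 0, 0, 0, 0, 0, 0, 0.0159, 0, 0, 0, 0, 0, 0, 0.0159, 0.05, 0, 0, 0, 0, 0, 0.0159, 0.05, 0, 0, 0, 0, 0, 0.0159, 0.05]';python3 -m jog '[0, 0, -0.05, 0, 0, 0, 0.06, 0, 0, -0.1, 0, 0, 0, 0.06, 0, 0, -0.1, 0, 0, 0, 0.06, 0, 0, -0.1, 0, 0, 0, 0.06]'; python3 g.py; python3 - <<'E'
from meas import *
p=np.load("p.npy")
L=[]
for n in("top","side"):
    f=snap(n);x0,y0=np.round(proj(f,S(p,.062,.02,.056))).astype(int)-20
    L.append(cv2.resize(f["color"][y0:y0+40,x0:x0+40,::-1],(400,400),interpolation=cv2.INTER_CUBIC))
cv2.imwrite("pics/pt.png",cv2.hconcat(L))
E
```

```text
time_s: 8.0
ee_pos: [0.6269, -0.1284, 0.1036]
orientation: [1.0, 0.023, -0.0, 0.0]
wrist_force: [0.1, 0.3, -0.2]
finger_gap: 0.0304
finger_force: 0.0
time_s: 8.4
ee_pos: [0.6283, -0.129, 0.2061]
orientation: [1.0, 0.023, 0.002, 0.001]
wrist_force: [-0.6, -0.5, -1.1]
finger_gap: 0.0576
finger_force: 0.0
top [[-0.0695 39.9577 -0.0185  2.0645 -0.0511]
 [-0.0697 37.3505 -0.0182  1.7165 -0.0514]]
side [[ 0.0124 86.3166  0.0228  1.6031 -0.0104]
 [ 0.0125 85.04    0.0226  1.8958 -0.0102]]
[0.0069 0.0502 0.0148] [-1.3075  0.0506 -0.0598] 1.2002592780744523
```

View pics/pt.png

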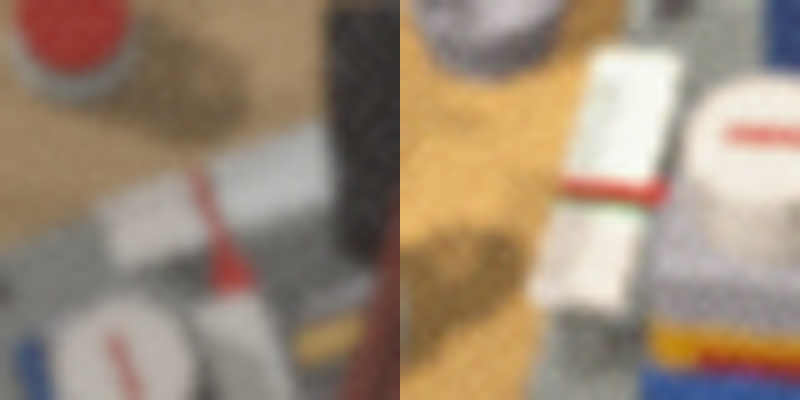

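Top view: the red pointer (200,185) covers the green mark. Side view: only a sliver of green (635,206) shows below the raised pointer, which matches the roughly 5 mm of pointer-height parallax. The pointer is at the mark to within about 1 mm. Next is the cap.

Converted, -1.2 rad / 6.2832 = -0.191.

```bash
R='unused'; python3 -m jog '[-0.045, -0.156, 0, 0, 0, -0.191, 0.087, -0.045, -0.156, 0, 0, 0, -0.191, 0.087, -0.045, -0.156, 0, 0, 0, -0.191, 0.087, -0.045, -0.156, 0, 0, 0, -0.191, 0.087, -0.045, -0.156, 0, 0, 0, -0.191, 0.087, -0.045, -0.156, 0, 0, 0, -0.191, 0.087, -0.045, -0.156, 0, 0, 0, -0.191, 0.087, -0.045, -0.156, 0, 0, 0, -0.191, 0.087]'; python3 -m jog '[0, 0, 0, 0, 0, -0.1057, 0.087, 0, 0, 0, 0, 0, -0.1057, 0.087, 0, 0, 0, 0, 0, -0.1057, 0.087, 0, 0, 0, 0, 0, -0.1057, 0.087, 0, 0, 0, 0, 0, -0.1057, 0.087, 0, 0, 0, 0, 0, -0.1057, 0.087]'; python3 - <<'E'
from meas import *
np.set_printoptions(precision=4,suppress=True)
o=robot.observe();print(o["ee_pos"],o["orientation"],o["joint_pos"])
L=[]
for n in("top","side"):
    f=snap(n);x0,y0=np.round(proj(f,(.576,.025,.146))).astype(int)-25
    im=cv2.resize(f["color"][y0:y0+50,x0:x0+50,::-1],(400,400),interpolation=cv2.INTER_CUBIC)
    q=((np.array([proj(f,(.576+.023*np.cos(t),.025+.023*np.sin(t),.146)) for t in np.linspace(0,6.28,30)])-(x0,y0)+.5)*8).astype(int)
    cv2.polylines(im,[q],True,(255,0,255),1);L.append(im)
    print(n,[(np.round(d["bbox"],1),round(d["score"],2)) for d in robot.recognise(n,"cap")[:3]])
cv2.imwrite("pics/cap.png",cv2.hconcat(L))
E
```

```text
time_s: 9.4
ee_pos: [0.574, 0.0259, 0.2018]
orientation: [0.81, 0.586, -0.001, -0.001]
wrist_force: [-0.2, 0.3, 0.7]
finger_gap: 0.0873
finger_force: 0.0
time_s: 10.0
ee_pos: [0.574, 0.0256, 0.2019]
orientation: [0.578, 0.816, -0.001, -0.001]
wrist_force: [-0.7, 0.2, -0.6]
finger_gap: 0.087
finger_force: 0.0
[0.574  0.0256 0.2019] [ 0.5775  0.8164 -0.0007 -0.0012] [-0.0925  0.1184  1.6811 -0.0001  1.3448 -0.4318]
top [(array([201. , 174.4, 215.6, 188.5]), 0.49)]
side [(array([198.5, 238. , 218.4, 258.6]), 0.69), (array([230.8, 178.9, 253.9, 197.5]), 0.64)]
```

View pics/cap.png

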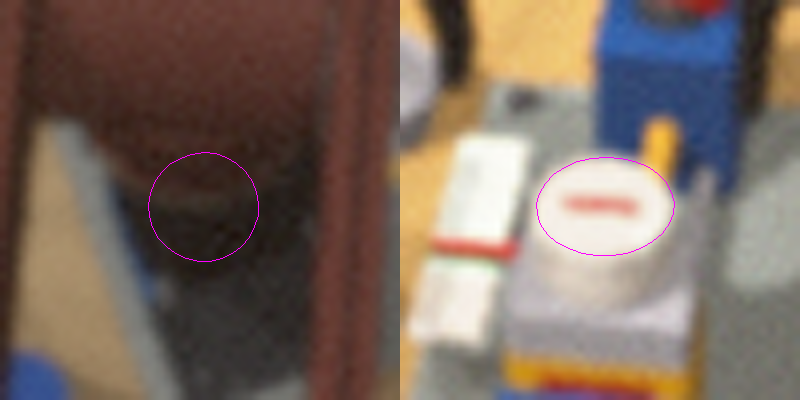

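Side view: the cap model ring fits the white cap (top centre 603,205), and the fingers straddle it at (455,50) and (760,50). I descend with the tips just above the rim and grip.

```bash
python3 -m jog '[0, 0.001, 0.04, 0, 0, 0, 0.087, 0, 0.001, 0.08, 0, 0, 0, 0.087, 0, 0.001, 0.08, 0, 0, 0, 0.087, 0, 0.001, 0.08, 0, 0, 0, 0.087, 0, 0.001, 0.08, 0, 0, 0, 0.04, 0, 0.001, 0.08, 0, 0, 0, 0.04, 0, 0.001, 0.08, 0, 0, 0, 0.04, 0, 0.001, 0.08, 0, 0, 0, 0.04]' 15;  python3 -m jog '[0, 0, 0, 0, 0, 0, 0.04, 0, 0, 0, 0, 0, 0, 0.04, 0, 0, 0, 0, 0, 0, 0.03, 0, 0, 0, 0, 0, 0, 0.03]'
```

```text
time_s: 11.0
ee_pos: [0.5765, 0.0259, 0.1247]
orientation: [0.578, 0.816, 0.0, 0.001]
wrist_force: [0.5, -0.5, -0.2]
finger_gap: 0.063
finger_force: 0.0
time_s: 11.4
ee_pos: [0.5762, 0.026, 0.1238]
orientation: [0.578, 0.816, 0.0, 0.0]
wrist_force: [1.4, 0.9, 1.6]
finger_gap: 0.045
finger_force: 15.0
```

```bash
python3 -m jog '[0, 0, 0, 0, 0, 0, 0.055, 0, 0, 0, 0, 0, 0, 0.055, 0, 0, 0.0025, 0, 0, 0, 0.055, 0, 0, 0.0025, 0, 0, 0, 0.055, 0, 0, 0.0025, 0, 0, 0, 0.02, 0, 0, 0.0025, 0, 0, 0, 0.02, 0, 0, 0.0025, 0, 0, 0, 0.02, 0, 0, 0.0025, 0, 0, 0, 0.02]' 45;  python3 -m jog '[0, 0, 0, 0, 0, 0, 0.02, 0, 0, 0.002, 0, 0, 0, 0.02, 0, 0, 0.002, 0, 0, 0, 0.02]'
```

```text
time_s: 12.2
ee_pos: [0.576, 0.0261, 0.121]
orientation: [0.578, 0.816, 0.0, 0.0]
wrist_force: [1.9, 1.2, -2.2]
finger_gap: 0.0443
finger_force: 45.2
time_s: 12.5
ee_pos: [0.5766, 0.0261, 0.12]
orientation: [0.578, 0.816, 0.001, 0.001]
wrist_force: [-0.9, 1.5, 5.2]
finger_gap: 0.0443
finger_force: 45.2
```

```bash
python3 -m jog '[0, 0, 0.002, 0, 0, 0, 0.02, 0, 0, 0.004, 0, 0, 0, 0.02, 0, 0, 0.0045, 0, 0, 0, 0.02, 0, 0, 0.0045, 0, 0, 0, 0.02]'
```

```text
time_s: 12.9
ee_pos: [0.5767, 0.0262, 0.1163]
orientation: [0.578, 0.816, 0.001, 0.001]
wrist_force: [-1.4, 1.9, 9.2]
finger_gap: 0.0443
finger_force: 45.2
```

Converted, -0.15 rad / 6.2832 = -0.0239.

```bash
python3 -m jog '[0, 0, 0.0008, 0, 0, 0, 0.02, 0, 0, 0.0008, 0, 0, -0.0239, 0.02, 0, 0, 0.0008, 0, 0, -0.0477, 0.02, 0, 0, 0.0008, 0, 0, -0.0716, 0.02]'; python3 -c "
from rig import robot;o=robot.observe();print(o['moment'],o['wrist_force'],o['joint_pos'][5])"
```

```text
time_s: 13.3
ee_pos: [0.5774, 0.0259, 0.116]
orientation: [0.378, 0.926, 0.001, 0.002]
wrist_force: [0.2, 1.5, 10.3]
finger_gap: 0.0446
finger_force: 45.2
[ 0.21200957 -0.12512465 -0.06541705] [ 0.20864199  1.45349524 10.28357079] -0.8868411334870936
```

Converted, -0.85 rad / 6.2832 = -0.1353.

```bash
python3 -m jog '[0, 0, 0, 0, 0, -0.0239, 0.02, 0, 0, 0, 0, 0, -0.0477, 0.02, 0, 0, 0, 0, 0, -0.0716, 0.02, 0, 0, 0, 0, 0, -0.0955, 0.02, 0, 0, 0, 0, 0, -0.1194, 0.02, 0, 0, 0, 0, 0, -0.1353, 0.02, 0, 0, 0, 0, 0, -0.1353, 0.02, 0, 0, 0, 0, 0, -0.1353, 0.02]'; python3 - <<'E'
from meas import *
o=robot.observe();print(o['moment'],o['wrist_force'],o['joint_pos'][5])
f=snap("side");x0,y0=np.round(proj(f,(.576,.025,.12))).astype(int)-30
cv2.imwrite("pics/tw.png",cv2.resize(f["color"][y0:y0+60,x0:x0+60,::-1],(480,480),interpolation=cv2.INTER_CUBIC))
E
```

```text
time_s: 14.1
ee_pos: [0.5778, 0.0261, 0.1162]
orientation: [-0.034, 0.999, -0.0, 0.002]
wrist_force: [0.5, 0.5, 8.7]
finger_gap: 0.0445
finger_force: 45.2
[ 0.40927653 -0.24744095  0.04931995] [0.45263819 0.46556047 8.71180365] -1.7308990690563892
```

View pics/tw.png

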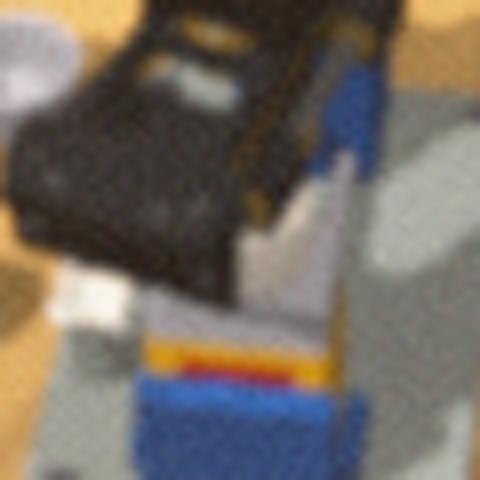

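The hand has turned 1.3 rad and the tin (240,360) still stands square against the fence. I lift gently first.

```bash
python3 -m jog '[0, 0, -0.004, 0, 0, 0, 0.02, 0, 0, -0.008, 0, 0, 0, 0.02, 0, 0, -0.014, 0, 0, 0, 0.02, 0, 0, -0.02, 0, 0, 0, 0.02, 0, 0, -0.02, 0, 0, 0, 0.02]'
```

```text
time_s: 14.65
ee_pos: [0.5757, 0.0258, 0.1343]
orientation: [-0.034, 0.999, -0.0, -0.0]
wrist_force: [0.6, -0.4, -0.3]
finger_gap: 0.0447
finger_force: 45.2
```

Force is near zero and the cap is free, so I raise it the rest of the way.

```bash
python3 -m jog '[0, 0, -0.02, 0, 0, 0, 0.02, 0, 0, -0.04, 0, 0, 0, 0.02, 0, 0, -0.06, 0, 0, 0, 0.02, 0, 0, -0.077, 0, 0, 0, 0.02, 0, 0, -0.077, 0, 0, 0, 0.02, 0, 0, -0.077, 0, 0, 0, 0.02, 0, 0, -0.077, 0, 0, 0, 0.02]'; python3 - <<'E'
from meas import *
np.set_printoptions(precision=4,suppress=True);p=np.load("p.npy")
L=[]
for n in("side","top"):
    f=snap(n);print(n,gap(f,p));x0,y0=np.round(proj(f,(.59,.0,.1))).astype(int)-35
    L.append(cv2.resize(f["color"][y0:y0+70,x0:x0+70,::-1],(400,400),interpolation=cv2.INTER_CUBIC))
cv2.imwrite("pics/end.png",cv2.hconcat(L))
E
```

```text
time_s: 15.35
ee_pos: [0.5748, 0.026, 0.209]
orientation: [-0.034, 0.999, 0.0, -0.001]
wrist_force: [-0.0, 0.8, -0.9]
finger_gap: 0.0442
finger_force: 45.2
side ((np.float64(0.012530368339054541), np.float64(91.75477504730225)), (np.float64(0.02324620359026383), np.float64(7.79231071472168)), np.float64(-0.01071583525120929))
top ((np.float64(-0.01971841644031924), np.float64(40.38259410858154)), (np.float64(nan), np.float64(-1.2412118911743164)), np.float64(nan))meas.py:31: RuntimeWarning: invalid value encountered in scalar divide
  i=w.argmax();k=slice(max(i-16,0),i+17);v=np.clip(w[k]-.3*w.max(),0,None);return (v*ys[k]).sum()/v.sum(),w.max()
```

View pics/end.png

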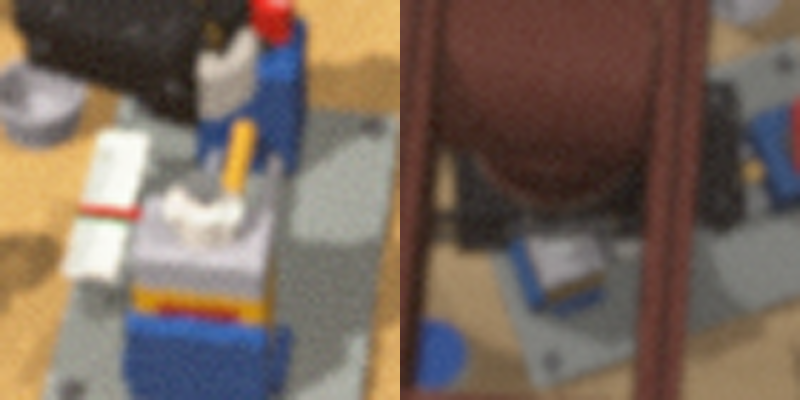

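The side view shows the cap (228,75) held above the bare neck (205,210), the tin upright, and the pointer (110,212) unchanged at the mark. I hand it in.

```bash
python3 -c "
from rig import robot;print(robot.hand_in())"
```

```text
the job is handed in; nothing more can be done
None
```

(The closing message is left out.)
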